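# Clip a ceramic tube into the gauging slide and crank it home

### The job

Take the longer of the two ceramic tubes, lay it centred in the V cradle of the gauging slide and press it down past the sprung jaw so that the jaw snaps shut over it; then turn the hand crank, rather than pushing the carriage, until the carriage is fully home at the far end, with the tube standing in the gap between the two scan heads. Leave the shorter tube and the tools lying about where they are.

Things in the scene. Friction and masses are not known exactly. Their poses are not given: they have to be found in the camera images.
- long_tube_mid (a point): middle of the axis of the longer of two cream ceramic tubes: 140 mm long, 58 mm outside diameter, open at both ends, about 0.2 kg. It lies on the bench beside its fellow (either may be the left one), pointing roughly away from the robot, so this point starts 29 mm up. Its x axis runs along the tube.
- long_tube: the longer tube itself; origin on its skin, under the axis's middle as it first lies; x along the tube
- short_tube_mid (a point): the same point of the shorter tube, 110 mm long and otherwise alike; x along the tube. It is not wanted and stays.
- cradle (a point): where the tube's axis has its middle when seated on the slide's carriage, 86 mm up; moves with the carriage. x: across, away from the robot; y: along slide and tube, to the crank; z up. Two V saddles 14 mm wide, centred at y +-46 mm, bear the tube. Between them fingers have room down to the deck at z -44 mm. Near side of each saddle: a fixed upright, face at x -31 mm, top at z +12 mm.
- jaw_lip (a point): middle between the flared top lips of the sprung jaw: two bent slippery-coated spring fingers, 14 mm wide, at the far side of the two saddles. Jaw shut: lips at x +35, z +40 mm of cradle, the narrow neck below them at x +21, z +18 mm. A tube pressed straight down in the middle wedges them away (some 5 to 15 N in all) and they close over its upper far side.
- jaw (a joint): angle of the sprung jaw about its pivot rod low on the carriage, rad: 0 shut and empty, about 0.03 shut on a seated tube, about 0.2 as a tube squeezes past, at most 0.5; a spring shuts it.
- carriage (a joint): travel of the carriage, m: 0 at the loading end beside the crank, 0.12 at the far stop (moving in -y of cradle). Starts between 0.004 and 0.021. The crank drives it, 50 mm a turn.
- scan_gap (a point): middle of the gap between the two scan heads at the slide's far end from the crank: grey blocks 42 mm long in y, 130 mm high, 106 mm apart; fixed. Axes as cradle. At the far stop the tube stands in the gap, cradle then at y +16 mm.
- crank (a joint): angle of the hand crank, rad: 0 with the carriage at the loading end, 15.08 (2.4 turns) at the far stop; starts between 0.5 and 2.6. Grows when turned clockwise as seen looking at the crank's face. Takes about 0.07 N m, stays where it is left; hard stops at both ends.
- crank_hub (a point): point on the crank's axis, level with the middle of the handle. z is the crank's axis, pointing out of the gear head: up and outwards past the slide's left end (y of cradle), 35 degrees from vertical. x points to the handle and turns with the crank, which drives the carriage home as it turns right-handed about -z.
- crank_grip (a point): middle of the crank's black handle, 42 mm from crank_hub (same axes): a barrel 60 mm long along z, 17 mm thick at its ends, 23.6 mm in the middle. It revolves freely on its pin, so it may turn in the fingers while the hand keeps its direction. The crank arm's upper face lies 34 mm below this point along -z.
- readout_edge (a point): middle of the lower left edge of the readout box (28 mm deep, 66 mm wide in -y, 90 mm high, its top 326 mm above the bench) on a post between crank and carriage; fixed, axes as cradle. It overhangs the inner side of the crank: an upright gripper does not fit past it there, one that comes in along the crank's axis does.
- screwdriver_b: red screwdriver, 199 mm, lying across behind the tubes; bystander; origin under its middle
- marker_b: blue marker pen, 130 mm, behind the slide; bystander; origin under its middle
- brush_b: wooden dust brush, 191 mm, behind the slide; bystander; origin under its middle

How it is judged:
By the outcome, as a careful person would: the job done as asked, in the order asked, and still so for the second after the job is handed in, with the robot touching nothing.
It also fails if it takes over 72 s, if anything falls off the work surface, if the arm or the gripper's body presses on something with over 40 N, if the wrist force passes 120 N, or if a joint passes its speed limit or range.

### The arm

A 7-joint arm with a two-finger parallel gripper is mounted at the origin on a cart in front of the work surface, level with it; the furniture and walls round the work are solid. World frame = base frame: x ahead of the robot, y to its left, z up, the work surface at z = 0. Lengths are in m, angles in rad, forces in N, time in s.
With the tool pointing down it reaches from about 0.35 to 0.9 m from the base axis. Payload 8.1 kg.
Tool frame: the origin (TCP) lies at the very end of the fingers, on their centre line; the grasp point (between the pads) lies 19 mm behind it; z points along the fingers, y is the line along which they close (so a half turn about z gives the same grasp; the last joint's range is limited). The gripper opens to 92 mm and grips with 3 to 60 N. Pads are 19 mm wide; open, the fingers measure 130 mm over their backs; the gripper's body (75 mm by 190 mm) begins 47 mm behind the grasp point.
Start: joints at [1.068, 0.434, 0.025, 1.573, -0.012, 1.134, -0.075], TCP at [0.243, -0.576, 0.202] pointing down, gripper open.
Joint ranges: [-2.62, 2.62], [-0.44, 2.09], [-1.27, 1.32], [0.08, 2.57], [-1.32, 4.46], [0.12, 2], [-2.74, 2.74]. Speed limits (rad/s): [2.22, 2.22, 3.01, 3.01, 3.14, 3.14, 3.14].

### API

Orientations are given as a rotation vector (axis times angle).
In Python, from cell import arm gives the robot as it stands.
- The arm moves only by the shell command python3 -m pendant 'ROWS' [FORCE]. ROWS is a JSON object of lists of equal length, an entry for each row: "slide": the shift along the tool's x, y, z in units of 0.3 m (1.0 is 0.3 m), a list of three; "dr": the turn, a rotation vector about the tool's x, y, z in units of 0.12 rad (1.0 is 0.12 rad), a list of three; "claw": the opening, from 0 (shut) to 1 (fully open). In form: {"slide": [[tx, ty, tz], ...], "dr": [[ax, ay, az], ...], "claw": [claw, ...]}. A call has 1 to 10 rows; each row shifts and turns the commanded pose from where the row before left it, along the tool's axes as they then stand; what a row does not reach is not made up. A row lasts 1/10 s, in which the tool goes at most 50 mm and 8.59 degrees, less where a joint would pass 70% of its speed; a pose out of reach is approached as far as the arm can. A call with a number of a shift or a turn outside -1 to 1 is refused whole. A call with a gripper value outside its range is refused whole. The fingers move at their own pace and stop on an object; FORCE is the grip in N (left out, the last holds). Time passes only in rows, so rows that do not move let the fingers close. It gives the time, the measured TCP pose, the force, the opening and the grip force at its end, in the units of the state.
- arm.observe(): the state, without advancing time (a new reading comes with each control period).
- arm.get_image(name): name is "scene" or "side" or "wrist"; returns the picture (480x640x3 uint8, red, green, blue); there is no depth.
- arm.calibration(name): a dict with "K" (3x3 intrinsics, pixels), "xyz" and "orientation" of the camera in the world. Camera axes: x right, y up, looking along -z (the intrinsics and any distortion apply to the point x, -y, -z); pixel columns grow to the right and rows downward; lengths in m; the calibration is good to about 2 mm. A picture is of the moment at which its call begins: read the wrist's pose just before it. calibration takes no time and is no camera call; for the wrist camera it gives the pose at the moment of the call.
- arm.sign_off(): hands the job in; it is judged then, once.
The state is a dict: "clock": time; "joints": joint angles; "dq": joint speeds; "joint_efforts": joint torques, N m; "position": TCP position; "ee_rot": TCP orientation; "force": force on the tool from outside, world axes, zero at the start; "ft_torque": the same for the moment, N m; "width": opening from 0.0 (shut) to 1.0 (fully open); "gripper_force": force on a finger pad.
Only numpy, scipy, OpenCV 4.12 (cv2) and the standard library are available. Lean on these libraries where they do the work, as an engineer would, in place of code of your own. Each camera call takes 0.05 s, during which the arm holds its last target. There are 200 camera calls.

## Working session

There is one attempt and no reset: what is moved stays moved. The work goes in short steps, Python scripts to look and compute and a shell command to move; the robot and the scene stay as the last step left them, time stands still between calls to the robot, and variables do not carry over. Pictures are saved under pics/ and viewed, at most 10 in all, crops included, and the job is handed in when it is done.

```bash
mkdir -p pics; ls; python3 - <<'E'
from cell import arm
import cv2
print(arm.observe())
for n in("scene","side","wrist"):
    c=arm.calibration(n); print(n,c)
    cv2.imwrite(f"pics/{n}0.png",arm.get_image(n)[:,:,::-1])
E
```

```text
pics
{'clock': 0.0, 'joints': array([ 1.06842006,  0.43518332,  0.02497946,  1.57411136, -0.01159383,
        1.13400134, -0.07510967]), 'dq': array([0.00044568, 0.0010811 , 0.00105191, 0.00075085, 0.00071969,
       0.00122616, 0.00067917]), 'joint_efforts': array([ 1.13246988e-03, -6.67866111e+01,  9.85262878e-01, -3.14458966e+01,
       -6.05530967e-02,  4.31793602e-02,  1.65939350e-04]), 'position': array([ 0.24297832, -0.57523012,  0.20146421]), 'ee_rot': array([-3.07760438e+00, -6.23370072e-01,  7.12903490e-04]), 'force': array([ 0.09355505, -0.7633611 , -0.90709148]), 'ft_torque': array([ 0.04524234, -0.04592831,  0.07946647]), 'gripper_force': 0.0, 'width': 0.9987396683706737}
scene {'K': array([[613.37634098,   0.        , 326.57741086],
       [  0.        , 613.37634098, 237.86824376],
       [  0.        ,   0.        ,   1.        ]]), 'xyz': array([ 0.11439449, -1.15717928,  1.07809785]), 'orientation': array([ 0.85252538, -0.18057603, -0.42827584])}
side {'K': array([[575.35346392,   0.        , 319.88918175],
       [  0.        , 575.35346392, 240.83998166],
       [  0.        ,   0.        ,   1.        ]]), 'xyz': array([0.18296376, 0.79728326, 1.09502515]), 'orientation': array([ 0.2083026 , -1.17321837, -2.54723744])}
wrist {'K': array([[374.70862474,   0.        , 321.1525471 ],
       [  0.        , 374.70862474, 245.4241429 ],
       [  0.        ,   0.        ,   1.        ]]), 'xyz': array([ 0.31063035, -0.54705619,  0.38382138]), 'orientation': array([-0.24418099,  0.16277655, -1.16215496])}
```

View pics/scene0.png

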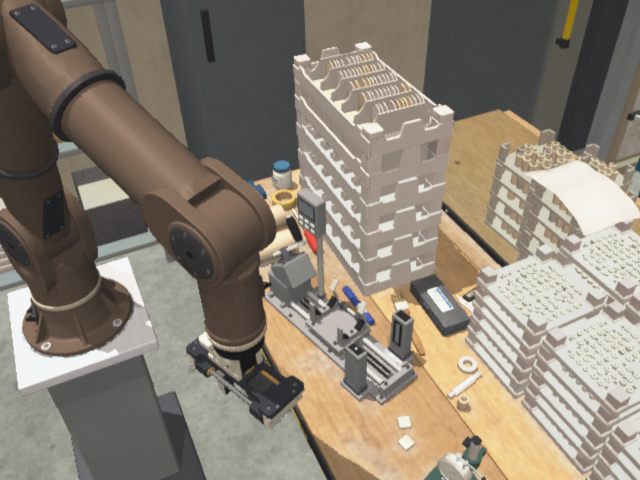

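View pics/side0.png

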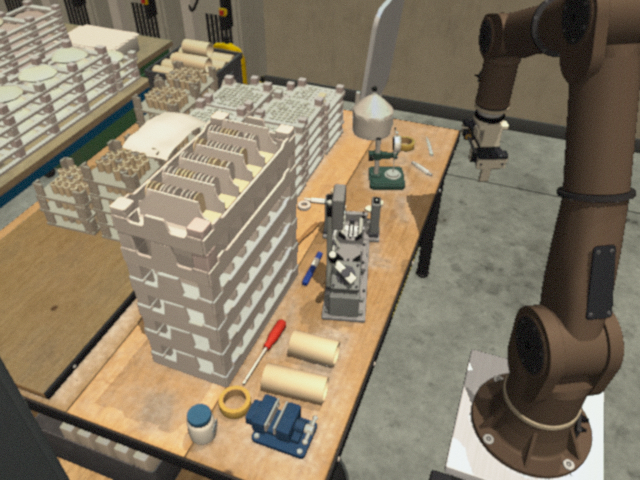

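The side view shows two tubes: the longer at about (295,384) and the shorter at (314,348). The slide runs from about (344,300) up to (350,200), with the crank handle near (342,268). I'll zoom in for precise points.

```bash
python3 - <<'E'
import cv2,numpy as np
s=cv2.imread("pics/side0.png")[175:415,235:395]
a=cv2.resize(s,None,fx=2.5,fy=2.5,interpolation=cv2.INTER_CUBIC)
b=cv2.imread("pics/scene0.png")[180:420,250:430]
b=cv2.resize(b,None,fx=2.2,fy=2.5,interpolation=cv2.INTER_CUBIC)
cv2.imwrite("pics/zoom0.png",np.hstack([a,b[:, :396]]))
E
```

```text
(no output)
```

View pics/zoom0.png

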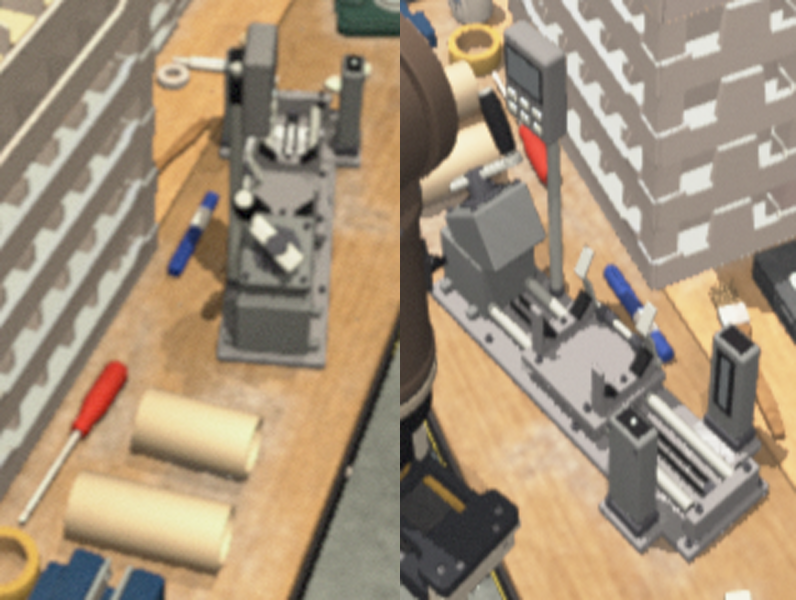

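The longer tube is the left one: in the zoom, x 65–235, y 475–570. The jaw lips are at scene zoom (585,250) and (648,308), and the uprights' tops at (538,307) and (598,365). The handle lies on the far side of the crank.

```bash
cat > h.py <<'E'
import numpy as np,cv2
from scipy.spatial.transform import Rotation as R
def cam(c):
    Rw=R.from_rotvec(c["orientation"]).as_matrix()@np.diag([1,-1,-1]); return c["K"],Rw,np.array(c["xyz"])
def proj(c,P):
    K,Rw,t=cam(c); q=(np.atleast_2d(P)-t)@Rw@K.T; return q[:,:2]/q[:,2:]
def ray(c,uv):
    K,Rw,t=cam(c); return t,Rw@np.linalg.solve(K,[*uv,1])
def atz(c,uv,z):
    t,d=ray(c,uv); return t+d*(z-t[2])/d[2]
def tri(c1,u1,c2,u2):
    a,d=ray(c1,u1);b,e=ray(c2,u2)
    s,*_=np.linalg.lstsq(np.c_[d,-e],b-a,rcond=None)
    p,q=a+d*s[0],b+e*s[1]; return (p+q)/2,np.linalg.norm(p-q)
def cyl(x,y,yaw,L,z=.029,r=.029):
    t=np.linspace(0,2*np.pi,40); u=np.array([np.cos(yaw),np.sin(yaw),0]);v=np.array([-u[1],u[0],0])
    return np.vstack([[x,y,z]+s*L/2*u+r*np.cos(a)*v+r*np.sin(a)*np.array([0,0,1]) for s in(-1,1) for a in t])
E
python3 - <<'E'
from h import *; from cell import arm
from scipy.optimize import minimize
S=arm.calibration("side");C=arm.calibration("scene")
zs=lambda x,y:(235+x/2.5,175+y/2.5); zc=lambda x,y:(250+(x-400)/2.2,180+y/2.5)
im=cv2.imread("pics/side0.png"); hsv=cv2.cvtColor(im,cv2.COLOR_BGR2HSV)
b,g,r=[im[...,i].astype(int) for i in range(3)]
for nm,p,L in(("long",(150,520),.14),("short",(195,430),.11)):
    u=zs(*p); p0=atz(S,u,.035)
    # grabcut-mask
    hull=cv2.convexHull(proj(S,cyl(p0[0],p0[1],0,L)).astype(np.float32)).astype(int)
    m=np.full(im.shape[:2],cv2.GC_BGD,np.uint8); cv2.fillPoly(m,[hull],cv2.GC_PR_FGD)
    k=cv2.dilate((m==3).astype(np.uint8),np.ones((15,15))); m[(k>0)&(m==0)]=cv2.GC_PR_BGD
    m[cv2.erode((m==3).astype(np.uint8),np.ones((13,13)))>0]=cv2.GC_FGD
    cv2.grabCut(im,m,None,np.zeros((1,65)),np.zeros((1,65)),6,cv2.GC_INIT_WITH_MASK)
    fg=((m==1)|(m==3)).astype(np.uint8)
    def cost(q):
        h=cv2.convexHull(proj(S,cyl(*q,L)).astype(np.float32)); z=np.zeros(im.shape[:2],np.uint8)
        cv2.fillPoly(z,[np.round(h*16).astype(int)],1,shift=4); return (z!=fg).sum()
    o=min((minimize(cost,[p0[0],p0[1],w],method="Nelder-Mead",options=dict(initial_simplex=[[p0[0],p0[1],w],[p0[0]+.02,p0[1],w],[p0[0],p0[1]+.02,w],[p0[0],p0[1],w+.2]])) for w in(-.3,0,.3)),key=lambda o:o.fun)
    print(nm,o.x.round(4),o.fun,fg.sum())
lips=[atz(C,zc(*p),.126) for p in((585,250),(648,308))]
up=[atz(C,zc(*p),.098) for p in((538,307),(598,365))]
print("lips",np.round(lips,4),"up",np.round(up,4))
for p,q in((lips[0],lips[1]),(up[0],up[1])): print(np.linalg.norm(p-q),np.arctan2(*(p-q)[[0,1]]))
print("headnear",tri(C,zc(633,420),S,zs(352,62)))
print("handle top",tri(C,zc(487,95),S,zs(243,199)))
print("arm hub",tri(C,zc(482,175),S,zs(283,243)))
print("box top C corners z.326",[atz(C,zc(*p),.326).round(3) for p in((505,27),(530,18),(565,50),(543,62))])
E
```

```text
long [0.4992 0.1065 0.0824] 91.0 1835
short [ 4.956e-01 -4.000e-04  6.920e-02] 79.0 1319
lips [[ 0.5392 -0.2835  0.126 ]
 [ 0.5624 -0.3737  0.126 ]] up [[ 0.4783 -0.3005  0.098 ]
 [ 0.5016 -0.3871  0.098 ]]
0.09315468027363343 -0.25143510280486037
0.08961195478807164 -0.26267025064027616
headnear (array([ 0.49138059, -0.47808268,  0.13158202]), np.float64(0.0014113430741525435))
handle top (array([ 0.50051442, -0.13528558,  0.20992005]), np.float64(0.0001638070437162178))
arm hub (array([ 0.47360133, -0.16326625,  0.1420202 ]), np.float64(0.010968065904943574))
box top C corners z.326 [array([ 0.5  , -0.196,  0.326]), array([ 0.526, -0.195,  0.326]), array([ 0.536, -0.251,  0.326]), array([ 0.511, -0.256,  0.326])]
```

```bash
cat >> h.py <<'E'
def Rd(a):  # tool pointing down, tool x at yaw a
    return R.from_matrix(np.array([[np.cos(a),np.sin(a),0],[np.sin(a),-np.cos(a),0],[0,0,-1]]).T.T) 
def step(s,p,Rt,n,m=0):
    """n even rows from state s to pose: prints rows rounded & end error"""
    q=np.array(s["position"]);r=R.from_rotvec(s["ee_rot"]);w=(r.inv()*Rt).as_rotvec()/n
    dr=np.round(w/.12,2); d=(np.array(p)-q)/n; out=[]
    for i in range(n):
        sl=np.round(r.inv().apply(np.array(p)-q)/(n-i)/.3,3); out.append(sl.tolist())
        q=q+r.apply(sl*.3); r=r*R.from_rotvec(dr*.12)
    if np.abs(dr).max()<.005: out=out[:1]
    print(n,"slide",out,"dr",dr.tolist(),"err",(np.array(p)-q).round(4),(r.inv()*Rt).magnitude().round(3), "mm/row",np.linalg.norm(d)*1e3)
E
python3 - <<'E'
from h import *; from cell import arm
s=arm.observe(); r=R.from_rotvec(s["ee_rot"]); print(r.as_matrix().round(3))
print(Rd(.5).as_matrix())
c=arm.calibration("wrist");K,Rw,t=cam(c); print("cam in tool",r.inv().apply(t-s["position"]).round(3),(r.as_matrix().T@Rw).round(3))
x=r.as_matrix()[:,0];a=np.arctan2(x[1],x[0]);print(a)
step(s,[.243,-.576,.40],r,4)
s["position"]=np.array([.243,-.576,.40]);step(s,[.40,-.36,.36],r,8)
E
```

```text
[[ 0.921  0.389 -0.001]
 [ 0.389 -0.921  0.001]
 [-0.    -0.001 -1.   ]]
[[ 0.87758256  0.47942554  0.        ]
 [ 0.47942554 -0.87758256  0.        ]
 [ 0.          0.         -1.        ]]
cam in tool [ 0.073  0.    -0.182] [[ 0.001 -0.962 -0.273]
 [ 1.     0.001  0.001]
 [-0.001 -0.273  0.962]]
0.39969443347948924Traceback (most recent call last):
  File "<stdin>", line 6, in <module>
  File "h.py", line 28, in step
    print(n,"slide",out,"dr",dr.tolist(),"err",(np.array(p)-q).round(4),(r.inv()*Rt).magnitude().round(3), "mm/row",np.linalg.norm(d)*1e3)
                                                                        ^^^^^^^^^^^^^^^^^^^^^^^^^^^^^^
AttributeError: 'float' object has no attribute 'round'
```

```bash
sed -i 's/(r.inv()\*Rt).magnitude().round(3)/round(float((r.inv()*Rt).magnitude()),3)/' h.py
python3 -m pendant '{"slide":[[0,0,-0.06],[0,0,-0.12],[0,0,-0.12],[0,0,-0.12],[0,0,-0.12],[0,0,-0.06]],"dr":[[0,0,0],[0,0,0],[0,0,0],[0,0,0],[0,0,0],[0,0,0]],"claw":[1,1,1,1,1,1]}'
python3 -m pendant '{"slide":[[0.06,-0.02,0],[0.12,-0.04,0],[0.12,-0.04,0],[0.12,-0.04,0],[0.12,-0.04,0],[0.12,-0.04,0],[0.12,-0.04,0],[0.12,-0.04,0],[0.05,-0.007,0],[0,0,0]],"dr":[[0,0,0],[0,0,0],[0,0,0],[0,0,0],[0,0,0],[0,0,0],[0,0,0],[0,0,0],[0,0,0],[0,0,0]],"claw":[1,1,1,1,1,1,1,1,1,1]}'
python3 - <<'E'
from h import *; from cell import arm
import pickle
s=arm.observe(); c=arm.calibration("wrist"); im=arm.get_image("wrist")[:,:,::-1]; cv2.imwrite("pics/w1.png",im); pickle.dump(c,open("w1.pkl","wb"))
print(s["clock"],s["position"],s["ee_rot"])
E
```

```text
clock: 0.75
position: [0.2435, -0.5763, 0.3856]
ee_rot: [3.076, 0.623, 0.002]
force: [-0.2, -0.7, 0.7]
width: 1.003
gripper_force: 0.0
clock: 1.75
position: [0.4719, -0.3779, 0.3816]
ee_rot: [-3.076, -0.63, -0.0]
force: [-1.1, -0.1, -0.2]
width: 1.004
gripper_force: 0.0
1.75 [ 0.47188101 -0.37786802  0.38161345] [-3.07630780e+00 -6.30284539e-01 -1.58985425e-04]
```

View pics/w1.png

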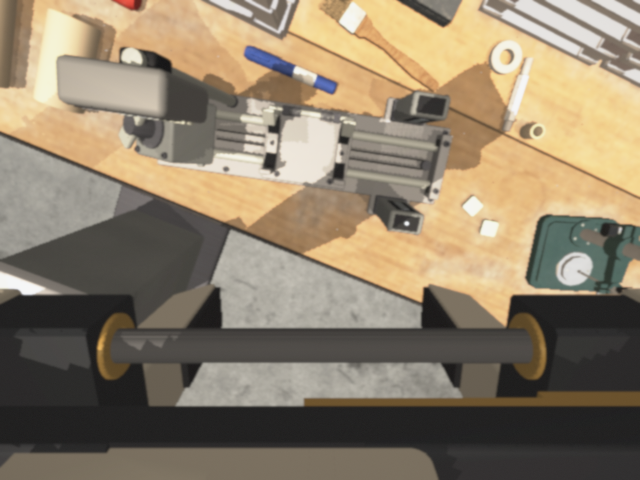

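The slide spans about (130..450, 95..235) in this view: saddles near (272,140) and (345,145), scan heads at (420,105) and (403,220), crank handle near (135,60). I'll zoom in once more.

```bash
python3 - <<'E'
import cv2
im=cv2.imread("pics/w1.png")[35:245,110:470]
cv2.imwrite("pics/w1z.png",cv2.resize(im,None,fx=2.2,fy=2.2,interpolation=cv2.INTER_CUBIC))
E
```

```text
(no output)
```

View pics/w1z.png

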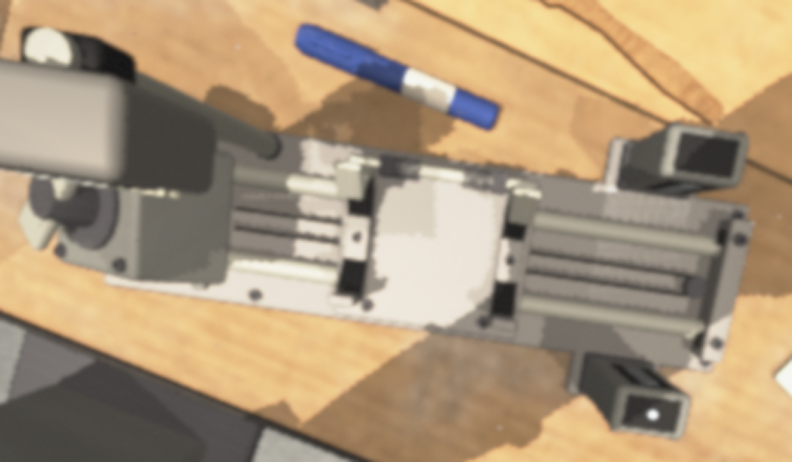

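```bash
python3 - <<'E'
from h import *; from cell import arm
import pickle
c=pickle.load(open("w1.pkl","rb")); S=arm.calibration("side");C=arm.calibration("scene")
z=lambda x,y:(110+(x+.5)/2.2-.5,35+(y+.5)/2.2-.5)
zs=lambda x,y:(235+x/2.5,175+y/2.5); zc=lambda x,y:(250+(x-400)/2.2,180+y/2.5)
def show(n,p,q):
    d=p-q; print(n,p.round(4),q.round(4),"mid",((p+q)/2).round(4),"dist",round(float(np.linalg.norm(d)),4),"dir",np.degrees(np.arctan2(d[1],d[0])).round(2))
for h in(.04,.046,.052): show("bolts",atz(c,z(355.5,237),h),atz(c,z(509,260),h))
show("lips",atz(c,z(352,164),.126),atz(c,z(524,186),.126))
show("upr",atz(c,z(350,298),.098),atz(c,z(503,315),.098))
show("heads",atz(c,z(707,157),.132),atz(c,z(653,411),.132))
show("rods",atz(c,z(540,217),.03),atz(c,z(715,247),.03))
show("plate",atz(c,z(110,282),.01),atz(c,z(690,363),.01))
for n,w,i,j in(("lipL",z(352,164),C,zc(585,250)),("lipR",z(524,186),C,zc(648,308)),("upL",z(350,298),C,zc(538,307)),("upR",z(503,315),C,zc(598,365)),("headN",z(653,411),C,zc(633,420)),("headF",z(707,157),C,zc(733,338)),("handletop",z(48,47),S,zs(243,199)),("handletop2",z(48,47),C,zc(487,95))):
    p,e=tri(c,w,i,j); print(n,p.round(4),round(float(e),4))
E
```

```text
bolts [ 0.5086 -0.289   0.04  ] [ 0.5332 -0.3811  0.04  ] mid [ 0.5209 -0.335   0.04  ] dist 0.0953 dir 104.95
bolts [ 0.509  -0.2897  0.046 ] [ 0.5333 -0.3807  0.046 ] mid [ 0.5211 -0.3352  0.046 ] dist 0.0942 dir 104.95
bolts [ 0.5093 -0.2904  0.052 ] [ 0.5333 -0.3803  0.052 ] mid [ 0.5213 -0.3354  0.052 ] dist 0.0931 dir 104.95
lips [ 0.5459 -0.2846  0.126 ] [ 0.5703 -0.368   0.126 ] mid [ 0.5581 -0.3263  0.126 ] dist 0.0869 dir 106.31
upr [ 0.4803 -0.3047  0.098 ] [ 0.5053 -0.3866  0.098 ] mid [ 0.4928 -0.3457  0.098 ] dist 0.0857 dir 106.95
heads [ 0.6177 -0.445   0.132 ] [ 0.493  -0.4783  0.132 ] mid [ 0.5553 -0.4616  0.132 ] dist 0.1291 dir 14.91
rods [ 0.5643 -0.3888  0.03  ] [ 0.5912 -0.497   0.03  ] mid [ 0.5778 -0.4429  0.03  ] dist 0.1115 dir 103.92
plate [ 0.4166 -0.1475  0.01  ] [ 0.5193 -0.5227  0.01  ] mid [ 0.468  -0.3351  0.01  ] dist 0.389 dir 105.31
lipL [ 0.5431 -0.2826  0.1232] 0.0063
lipR [ 0.5687 -0.3674  0.1174] 0.0048
upL [ 0.4789 -0.3039  0.1003] 0.0038
upR [ 0.5038 -0.3861  0.0958] 0.003
headN [ 0.4919 -0.4781  0.1308] 0.0021
headF [ 0.6163 -0.4445  0.132 ] 0.003
handletop [ 0.5244 -0.1626  0.1826] 0.0278
handletop2 [ 0.5179 -0.1553  0.2089] 0.0499
```

```bash
python3 - <<'E'
from h import *; from cell import arm
import pickle
c=pickle.load(open("w1.pkl","rb")); S=arm.calibration("side");C=arm.calibration("scene")
iz=lambda u:((u+.5-[110,35])*2.2-.5).round(0)
zs=lambda u:((u-[235,175])*2.5).round(0); zc=lambda u:((u-[250,180])*[2.2,2.5]+[400,0]).round(0)
ex=np.array([.966,.259,0]);ey=np.array([-.259,.966,0]);ez=np.array([0,0,1]);ax=ey*np.sin(np.radians(35))+ez*np.cos(np.radians(35))
top=np.array([.5005,-.1353,.21])
for k in(0,-.03,-.06,-.064):
    p=top+k*ax; print(k,p,iz(proj(c,p)),zs(proj(S,p)),zc(proj(C,p)))
E
python3 - <<'E'
import cv2
im=cv2.imread("pics/w1.png"); s=cv2.imread("pics/side0.png"); c=cv2.imread("pics/scene0.png")
import numpy as np
f=lambda a,x,y,w,h:cv2.resize(a[y:y+h,x:x+w],(264,400),interpolation=cv2.INTER_CUBIC)
cv2.imwrite("pics/crank.png",np.hstack([f(im,90,20,86,130),f(s,318,230,53,80),f(c,258,180,66,100)]))
E
```

```text
0 [ 0.5005 -0.1353  0.21  ] [[-68. 102.]] [[243. 199.]] [[487.  95.]]
-0.03 [ 0.50495669 -0.15192225  0.18542544] [[  9. 117.]] [[244. 206.]] [[499. 125.]]
-0.06 [ 0.50941338 -0.16854449  0.16085088] [[ 76. 130.]] [[245. 213.]] [[510. 154.]]
-0.064 [ 0.5100076  -0.17076079  0.15757427] [[ 84. 131.]] [[245. 214.]] [[512. 158.]]
```

View pics/crank.png

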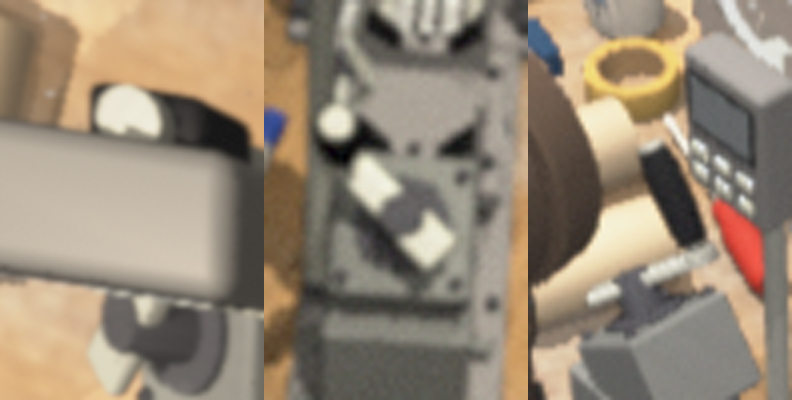

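The wrist view's black knob at (130,57) is on the back of the readout. The handle's cap is at side pixel (333,255) and scene pixel (290,216), giving a consistent grip middle near (0.505, −0.152, 0.185). On to the tube.

```bash
python3 - <<'E'
from h import *; from cell import arm
s=arm.observe(); step(s,[.495,.1065,.30],Rd(.08),13)
E
```

```text
13 slide [[0.055, -0.112, 0.021], [0.052, -0.114, 0.021], [0.049, -0.115, 0.021], [0.046, -0.116, 0.021], [0.043, -0.117, 0.021], [0.04, -0.118, 0.021], [0.037, -0.119, 0.021], [0.034, -0.12, 0.021], [0.031, -0.121, 0.021], [0.028, -0.122, 0.021], [0.025, -0.122, 0.021], [0.021, -0.123, 0.021], [0.018, -0.124, 0.021]] dr [-0.0, 0.0, 0.21] err [ 0.0001 -0.      0.0001] 0.006 mm/row 37.97986218012236
```

```bash
python3 -m pendant '{"slide":[[0.055,-0.112,0],[0.052,-0.114,0],[0.049,-0.115,0],[0.046,-0.116,0],[0.043,-0.117,0],[0.040,-0.118,0],[0.037,-0.119,0],[0.034,-0.12,0],[0.031,-0.121,0.02],[0.028,-0.122,0.05]],"dr":[[0,0,0.21],[0,0,0.21],[0,0,0.21],[0,0,0.21],[0,0,0.21],[0,0,0.21],[0,0,0.21],[0,0,0.21],[0,0,0.21],[0,0,0.21]],"claw":[1,1,1,1,1,1,1,1,1,1]}'
python3 -m pendant '{"slide":[[0.025,-0.122,0.1],[0.021,-0.123,0.1],[0.018,-0.124,0.05],[0,0,0],[0,0,0]],"dr":[[0,0,0.21],[0,0,0.21],[0,0,0.21],[0,0,0],[0,0,0]],"claw":[1,1,1,1,1]}'
cat >> h.py <<'E'
def fit(c,im,q0,L,z=.029,win=25):
    from scipy.optimize import minimize
    im=np.ascontiguousarray(im); hull=cv2.convexHull(proj(c,cyl(*q0,L,z)).astype(np.float32)).astype(int)
    a=np.zeros(im.shape[:2],np.uint8); cv2.fillPoly(a,[hull],1); k=np.ones((win,win)); m=np.where(a>0,3,np.where(cv2.dilate(a,k)>0,2,0)).astype(np.uint8); m[cv2.erode(a,k,borderValue=0)>0]=1
    cv2.grabCut(im,m,None,np.zeros((1,65)),np.zeros((1,65)),6,cv2.GC_INIT_WITH_MASK); fg=((m==1)|(m==3)).astype(np.uint8)
    def cost(q):
        h=cv2.convexHull(proj(c,cyl(*q,L,z)).astype(np.float32)); o=np.zeros(im.shape[:2],np.uint8)
        cv2.fillPoly(o,[np.round(h*16).astype(int)],1,shift=4); return (o!=fg).sum()
    q0=np.array(q0,float); o=minimize(cost,q0,method="Nelder-Mead",options=dict(initial_simplex=[q0,q0+[.01,0,0],q0+[0,.01,0],q0+[0,0,.1]]))
    return o.x,o.fun,fg
E
python3 - <<'E'
from h import *; from cell import arm
s=arm.observe(); c=arm.calibration("wrist"); im=arm.get_image("wrist")[:,:,::-1]; cv2.imwrite("pics/w2.png",im)
print(s["clock"],s["position"],s["joints"].round(2))
for q,L in(([.499,.1065,.08],.14),([.4956,0,.07],.11)):
    x,f,fg=fit(c,im,q,L); print(x.round(4),f,fg.sum())
q=[.499,.1065,.08];print(proj(c,cyl(*q,.14)).min(0),proj(c,cyl(*q,.14)).max(0))
E
```

```text
clock: 2.8
position: [0.4903, -0.0069, 0.3622]
ee_rot: [3.132, 0.224, 0.004]
force: [0.3, -0.6, 0.8]
width: 1.0
gripper_force: 0.0
clock: 3.3
position: [0.4956, 0.1048, 0.2859]
ee_rot: [3.139, 0.112, -0.001]
force: [-0.5, -0.6, 0.3]
width: 0.999
gripper_force: 0.0
3.3 [0.49557082 0.10484104 0.28594023] [-0.    0.21 -0.38  1.7   0.08  1.25 -1.9 ]
[0.5011 0.0995 0.0591] 674.0 5601
[ 0.491  -0.0052  0.0189] 756.0 4270
[293.06132627 138.34110935] [344.5650041 264.5609184]
```

View pics/w2.png

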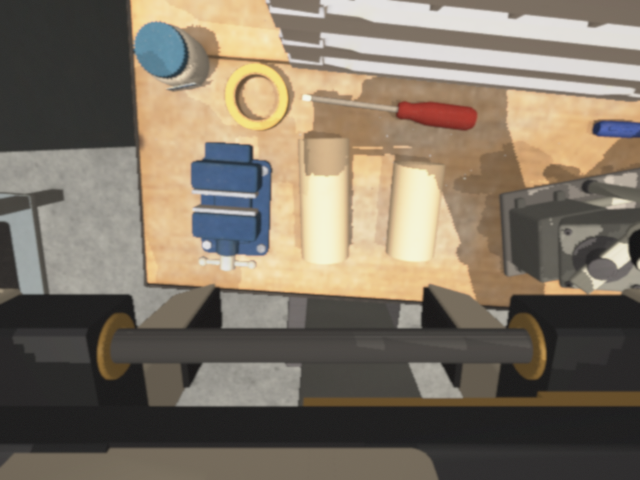

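```bash
python3 - <<'E'
from h import *; from cell import arm
c=arm.calibration("wrist");S=arm.calibration("side")
for w,s in(((228,178),(263,408)),((228,226),(290,412)),((261,243),(299,410)),((262,193),(275,402)),((262,215),(285,405)),((230,152),(255,402))):
    p,e=tri(c,w,S,s);print(p.round(3),round(float(e),3))
for q in([.5,.0995,.065],[.501,.0995,.059],[.501,.098,.08]):
    u=proj(c,cyl(*q,.14));print(u.min(0),u.max(0))
step(arm.observe(),[.500,.0995,.10],Rd(.065),6)
E
```

```text
[0.524 0.206 0.065] 0.004
[0.47  0.201 0.073] 0.004
[0.454 0.173 0.052] 0.012
[0.51  0.173 0.049] 0.009
[0.486 0.172 0.051] 0.011
[0.548 0.201 0.068] 0.003
[299.420356   138.49125488] [350.88586149 264.52930469]
[299.84063278 137.39992106] [351.33758851 263.7137614 ]
[299.87300403 137.5685049 ] [351.37159031 263.78112416]
6 slide [[0.002, 0.003, 0.104], [0.002, 0.002, 0.103], [0.002, 0.003, 0.104], [0.002, 0.002, 0.103], [0.002, 0.003, 0.104], [0.002, 0.002, 0.103]] dr [0.0, -0.0, 0.01] err [ 0.0001 -0.0001 -0.0001] 0.003 mm/row 31.087315269134574
```

```bash
python3 -m pendant '{"slide":[[0.004,0.004,0.1],[0.004,0.004,0.12],[0.004,0.004,0.12],[0.002,0.002,0.12],[0.001,0.002,0.1],[0,0,0.06],[0,0,0]],"dr":[[0,0,0.04],[0,0,0.04],[0,0,0.04],[0,0,0],[0,0,0],[0,0,0],[0,0,0]],"claw":[0.8,0.8,0.8,0.8,0.8,0.8,0.8]}'
python3 -m pendant '{"slide":[[0,0,0.07],[0,0,0.07],[0,0,0.07],[0,0,0.05],[0,0,0]],"dr":[[0,0,0],[0,0,0],[0,0,0],[0,0,0],[0,0,0]],"claw":[0.8,0.8,0.8,0.8,0.8]}'
```

```text
clock: 4.05
position: [0.4995, 0.0987, 0.0986]
ee_rot: [3.138, 0.085, -0.005]
force: [-0.4, -0.4, -0.5]
width: 0.8
gripper_force: 0.0
clock: 4.55
position: [0.5006, 0.1001, 0.0221]
ee_rot: [3.139, 0.088, -0.001]
force: [-0.3, -0.4, 0.1]
width: 0.801
gripper_force: 0.0
```

```bash
python3 -m pendant '{"slide":[[0,0,0.02],[0,0,0],[0,0,0],[0,0,0],[0,0,0],[0,0,0],[0,0,0]],"dr":[[0,0,0],[0,0,0],[0,0,0],[0,0,0],[0,0,0],[0,0,0],[0,0,0]],"claw":[0.8,0.5,0.5,0.5,0.5,0.5,0.5]}' 40
python3 -m pendant '{"slide":[[0,0,-0.04],[0,0,-0.1],[0,0,-0.14],[0,0,-0.14],[0,0,-0.14],[0,0,-0.14],[0,0,-0.14],[0,0,-0.1],[0,0,0],[0,0,0]],"dr":[[0,0,0],[0,0,0],[0,0,0],[0,0,0],[0,0,0],[0,0,0],[0,0,0],[0,0,0],[0,0,0],[0,0,0]],"claw":[0.5,0.5,0.5,0.5,0.5,0.5,0.5,0.5,0.5,0.5]}'
python3 - <<'E'
from h import *; from cell import arm
s=arm.observe(); print(s["width"]*.092,s["joints"].round(2))
c=arm.calibration("wrist"); im=arm.get_image("wrist")[:,:,::-1]; cv2.imwrite("pics/w3.png",im)
w,h=proj(c,cyl(s["position"][0],s["position"][1],.06,.14,s["position"][2]+.013)).min(0),proj(c,cyl(s["position"][0],s["position"][1],.06,.14,s["position"][2]+.013)).max(0);print(w,h)
step(s,[.500,-.32,.42],Rd(-1.309),14)
E
```

```text
clock: 5.25
position: [0.5009, 0.1015, 0.0168]
ee_rot: [3.14, 0.09, 0.002]
force: [0.2, -1.9, 6.4]
width: 0.543
gripper_force: 37.7
clock: 6.25
position: [0.5, 0.1021, 0.2988]
ee_rot: [-3.14, -0.091, -0.001]
force: [-0.3, 0.0, -2.1]
width: 0.545
gripper_force: 35.9
0.0501133584147602 [ 0.01  0.21 -0.38  1.67  0.08  1.28 -1.9 ]
[252.74893116 145.64572708] [387.20858534 459.52321304]
14 slide [[-0.006, 0.1, -0.029], [0.004, 0.1, -0.029], [0.014, 0.1, -0.029], [0.023, 0.098, -0.029], [0.033, 0.095, -0.029], [0.042, 0.091, -0.029], [0.05, 0.087, -0.029], [0.059, 0.082, -0.029], [0.066, 0.076, -0.029], [0.073, 0.069, -0.029], [0.08, 0.061, -0.029], [0.085, 0.053, -0.029], [0.09, 0.045, -0.028], [0.094, 0.036, -0.029]] dr [-0.0, -0.0, 0.81] err [-0.      0.0001 -0.0001] 0.006 mm/row 31.366824864493555
```

```bash
python3 - <<'E'
from cell import arm
import cv2,numpy as np
s=arm.get_image("side")[:,:,::-1]; cv2.imwrite("pics/s3.png",s)
w=cv2.imread("pics/w3.png")
a=cv2.resize(w[100:480,200:440],(380,600)); b=cv2.resize(s[230:430,220:360],(420,600),interpolation=cv2.INTER_CUBIC)
cv2.imwrite("pics/c3.png",np.hstack([a,b]))
E
```

```text
(no output)
```

View pics/c3.png

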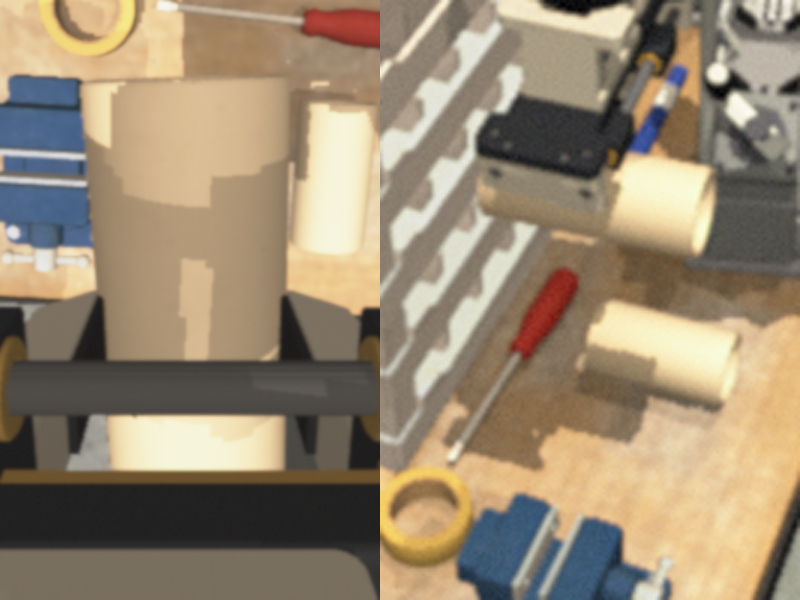

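```bash
python3 - <<'E'
from h import *; from cell import arm
from scipy.optimize import least_squares
s=arm.observe();r=R.from_rotvec(s["ee_rot"]);c=arm.calibration("wrist")
P=np.array([(85,110),(97,230),(106,330),(289,110),(287,230),(285,330),(110,81),(190,79),(270,77),(110,440),(285,440)])*[240/380,380/600]+[200,100]
def cylT(q):
    a,b,z,yaw,pit=q; t=np.linspace(0,2*np.pi,72)
    M=R.from_euler("zy",[yaw,pit]); pts=np.vstack([np.c_[np.full(72,e*.07),.029*np.cos(t),.029*np.sin(t)] for e in(-1,1)])
    return s["position"]+r.apply(M.apply(pts)+[a,b,z])
def f(q):
    h=cv2.convexHull(proj(c,cylT(q)).astype(np.float32)); return [cv2.pointPolygonTest(h,tuple(map(float,p)),True) for p in P]+[(q[4])*20]
for pit in(0,.1,-.1):
    o=least_squares(f,[0,0,-.012,0,pit],diff_step=1e-3,x_scale=[.01,.01,.01,.1,.1]);print(o.x.round(4),o.cost,np.round(o.fun,1))
E
```

```text
[-0.0021  0.0011 -0.0069 -0.0312 -0.0001] 3.286877238845827 [-0.9  0.8  1.5 -0.1  0.1  0.5 -0.5  0.5 -0.  -1.3 -0.5 -0. ]
[-0.0019  0.0011 -0.007  -0.0312 -0.0084] 3.2028224433933348 [-1.1  0.7  1.6 -0.2  0.1  0.5 -0.4  0.4  0.1 -1.2 -0.4 -0.2]
[-0.0019  0.0011 -0.007  -0.0312 -0.0084] 3.2028126245483484 [-1.1  0.7  1.6 -0.2  0.1  0.5 -0.4  0.4  0.1 -1.2 -0.4 -0.2]
```

```bash
python3 -m pendant '{"slide":[[-0.005,0.08,-0.06],[0.004,0.1,-0.08],[0.014,0.1,-0.08],[0.023,0.098,-0.08],[0.033,0.095,-0.08],[0.042,0.091,-0.02],[0.05,0.087,0],[0.059,0.082,0],[0.066,0.076,0],[0.073,0.069,0]],"dr":[[0,0,0.81],[0,0,0.81],[0,0,0.81],[0,0,0.81],[0,0,0.81],[0,0,0.81],[0,0,0.81],[0,0,0.81],[0,0,0.81],[0,0,0.81]],"claw":[0.5,0.5,0.5,0.5,0.5,0.5,0.5,0.5,0.5,0.5]}'
python3 -m pendant '{"slide":[[0.08,0.061,0],[0.085,0.053,0],[0.09,0.045,0],[0.08,0.03,0],[0,0,0],[0,0,0]],"dr":[[0,0,0.81],[0,0,0.81],[0,0,0.81],[0,0,0.81],[0,0,0.2],[0,0,0]],"claw":[0.5,0.5,0.5,0.5,0.5,0.5]}'
python3 - <<'E'
from h import *; from cell import arm
s=arm.observe(); print(s["joints"].round(2))
cr=np.array([.5225,-.3355]);ex=np.array([.966,.259]);ey=np.array([-.259,.966])
t=cr-.002*ey*1-.001*ex  # tool x=-ey,tool y=-ex -> tube offset
print(R.from_rotvec(s["ee_rot"]).as_matrix().round(3),t)
step(s,[*t,.42],Rd(-1.333),2); step(s,[*t,.22],Rd(-1.333),7)
E
```

```text
clock: 7.35
position: [0.4994, -0.1947, 0.4166]
ee_rot: [2.816, -1.392, -0.005]
force: [-0.4, -0.5, -1.7]
width: 0.546
gripper_force: 36.0
clock: 7.95
position: [0.5, -0.3097, 0.4165]
ee_rot: [2.474, -1.935, -0.005]
force: [0.4, 0.1, -2.4]
width: 0.54
gripper_force: 36.0
[ 0.42  0.29  0.07  1.27 -0.02  1.58 -2.42]
[[ 0.241 -0.971 -0.003]
 [-0.971 -0.241  0.002]
 [-0.002  0.002 -1.   ]] [ 0.522052 -0.337691]
2 slide [[0.054, -0.024, -0.006], [0.054, -0.025, -0.006]] dr [0.01, 0.01, 0.02] err [-0. -0.  0.] 0.0 mm/row 17.890332124621338
7 slide [[0.016, -0.007, 0.093], [0.016, -0.007, 0.094], [0.016, -0.007, 0.093], [0.015, -0.007, 0.094], [0.015, -0.008, 0.093], [0.016, -0.007, 0.094], [0.015, -0.008, 0.093]] dr [0.0, 0.0, 0.01] err [-0.     -0.0002 -0.0001] 0.005 mm/row 28.521554257583112
```

```bash
python3 -m pendant '{"slide":[[0.054,-0.026,0],[0.054,-0.027,0.04],[0,0,0.09],[0,0,0.12],[0,0,0.12],[0,0,0.12],[0,0,0.11],[0,0,0.06],[0,0,0],[0,0,0]],"dr":[[0,0,0.05],[0,0,0],[0,0,0],[0,0,0],[0,0,0],[0,0,0],[0,0,0],[0,0,0],[0,0,0],[0,0,0]],"claw":[0.5,0.5,0.5,0.5,0.5,0.5,0.5,0.5,0.5,0.5]}'
python3 - <<'E'
from h import *; from cell import arm
s=arm.observe(); w=arm.get_image("wrist")[:,:,::-1]; cv2.imwrite("pics/w4.png",w); c=arm.calibration("wrist")
S=arm.get_image("scene")[:,:,::-1]; cv2.imwrite("pics/sc4.png",S)
print(s["position"],s["ee_rot"])
import pickle; pickle.dump((c,s),open("w4.pkl","wb"))
a=cv2.resize(w[60:460,150:490],(425,500)); b=cv2.resize(S[230:410,270:405],(375,500),interpolation=cv2.INTER_CUBIC)
cv2.imwrite("pics/c4.png",np.hstack([a,b]))
E
```

```text
clock: 8.95
position: [0.5239, -0.3364, 0.2205]
ee_rot: [-2.471, 1.94, 0.001]
force: [-0.4, 0.1, -1.9]
width: 0.54
gripper_force: 36.0
[ 0.52392812 -0.3364453   0.22054617] [-2.47085650e+00  1.93954018e+00  7.31435973e-04]
```

View pics/c4.png

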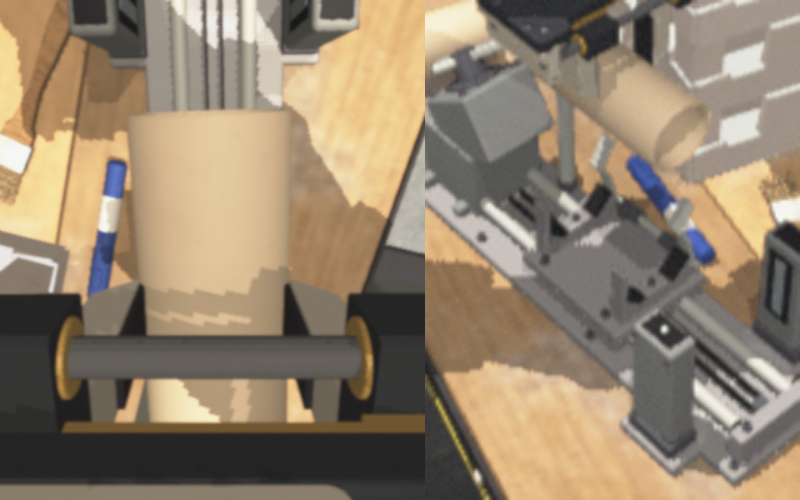

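```bash
python3 - <<'E'
from h import *
import pickle
from scipy.optimize import least_squares
c,s=pickle.load(open("w4.pkl","rb"));r=R.from_rotvec(s["ee_rot"])
o=lambda x,y:(150+x*.8,60+y*.8)
cr=np.array([.5225,-.3355]);ex=np.array([.966,.259]);ey=np.array([-.259,.966])
loc=lambda p:((p[:2]-cr)@ex,(p[:2]-cr)@ey)
for n,p,z in(("railL",o(180,50),.03),("railR",o(243,50),.03),("slotL",o(207,50),.025),("slotR",o(216,50),.025),("headR",o(338,8),.132),("headL",o(100,8),.132)): print(n,np.round(loc(atz(c,p,z)),4))
P=np.array([o(*p) for p in((130,130),(137,200),(143,270),(290,130),(289,200),(287,260),(150,114),(210,112),(275,110),(150,400),(283,400))])
def cylT(q):
    a,b,z,yaw,pit=q; t=np.linspace(0,2*np.pi,72)
    pts=np.vstack([np.c_[np.full(72,e*.07),.029*np.cos(t),.029*np.sin(t)] for e in(-1,1)])
    return s["position"]+r.apply(R.from_euler("zy",[yaw,pit]).apply(pts)+[a,b,z])
def f(q):
    h=cv2.convexHull(proj(c,cylT(q)).astype(np.float32)); return [cv2.pointPolygonTest(h,tuple(map(float,p)),True) for p in P]+[q[4]*20]
q=least_squares(f,[0,0,-.01,0,0],diff_step=1e-3,x_scale=[.01,.01,.01,.1,.1]);print(q.x.round(4),q.cost)
m=s["position"]+r.apply(q.x[:3]);d=r.apply(R.from_euler("zy",q.x[3:]).apply([1,0,0]));print("tube mid",m.round(4),np.round(loc(m),4),"yaw err",np.arctan2(d[:2]@ex,-d[:2]@ey).round(3),d[2].round(3))
E
```

```text
railL [ 0.0242 -0.1116]
railR [-0.0229 -0.1105]
slotL [ 0.0041 -0.1116]
slotR [-0.0027 -0.1114]
headR [-0.0674 -0.1208]
headL [ 0.059  -0.1236]
[-0.0006  0.0005 -0.0053 -0.0231  0.    ] 2.842514290937197
tube mid [ 0.5233 -0.336   0.2259] [ 0.0006 -0.0007] yaw err 0.001 -0.001
```

```bash
python3 -m pendant '{"slide":[[0,0,0.05],[0,0,0.06],[0,0,0.06],[0,0,0.05],[0,0,0.04],[0,0,0.03],[0,0,0]],"dr":[[0,0,0],[0,0,0],[0,0,0],[0,0,0],[0,0,0],[0,0,0],[0,0,0]],"claw":[0.5,0.5,0.5,0.5,0.5,0.5,0.5]}'
python3 -m pendant '{"slide":[[0,0,0.02],[0,0,0.02],[0,0,0.02],[0,0,0.02]],"dr":[[0,0,0],[0,0,0],[0,0,0],[0,0,0]],"claw":[0.5,0.5,0.5,0.5]}' 50
python3 -m pendant '{"slide":[[0,0,0.02],[0,0,0.02],[0,0,0]],"dr":[[0,0,0],[0,0,0],[0,0,0]],"claw":[0.5,0.5,0.5]}'
```

```text
clock: 9.75
position: [0.5233, -0.3372, 0.1326]
ee_rot: [2.469, -1.942, -0.002]
force: [0.2, 0.2, -2.6]
width: 0.544
gripper_force: 36.0
clock: 10.15
position: [0.5224, -0.3385, 0.1094]
ee_rot: [2.467, -1.942, -0.001]
force: [-8.0, -1.9, 9.2]
width: 0.538
gripper_force: 47.2
clock: 10.45
position: [0.5212, -0.3382, 0.0959]
ee_rot: [2.466, -1.943, -0.005]
force: [-4.6, -1.8, -2.7]
width: 0.541
gripper_force: 44.9
```

```bash
python3 -m pendant '{"slide":[[0,-0.004,0.02],[0,0,0.02],[0,0,0]],"dr":[[0,0,0],[0,0,0],[0,0,0]],"claw":[0.5,0.5,0.5]}'
python3 -m pendant '{"slide":[[0,0,0.01],[0,0,0.01],[0,0,0]],"dr":[[0,0,0],[0,0,0],[0,0,0]],"claw":[0.5,0.5,0.5]}'
```

```text
clock: 10.75
position: [0.5231, -0.3374, 0.0838]
ee_rot: [2.467, -1.942, -0.004]
force: [-3.7, -1.7, -5.4]
width: 0.538
gripper_force: 44.4
clock: 11.05
position: [0.5244, -0.3371, 0.0788]
ee_rot: [2.469, -1.942, -0.001]
force: [-3.8, -2.1, -5.3]
width: 0.538
gripper_force: 44.4
```

```bash
python3 -m pendant '{"slide":[[0,0,0.01],[0,0,0.01],[0,0,0]],"dr":[[0,0,0],[0,0,0],[0,0,0]],"claw":[0.5,0.5,0.5]}'
python3 -m pendant '{"slide":[[0,0,0.01],[0,0,0.01],[0,0,0]],"dr":[[0,0,0],[0,0,0],[0,0,0]],"claw":[0.5,0.5,0.5]}'
```

```text
clock: 11.35
position: [0.5246, -0.3376, 0.0756]
ee_rot: [-2.469, 1.943, -0.002]
force: [-12.9, 1.7, 19.4]
width: 0.54
gripper_force: 49.6
clock: 11.65
position: [0.5255, -0.3412, 0.0747]
ee_rot: [2.466, -1.945, 0.013]
force: [-23.8, 2.5, 59.2]
width: 0.542
gripper_force: 58.0
```

```bash
python3 -m pendant '{"slide":[[0,0.002,-0.013],[0,0.002,-0.007],[0,0,0]],"dr":[[0,0,0],[0,0,0],[0,0,0]],"claw":[0.5,0.5,0.5]}'
python3 -m pendant '{"slide":[[0,0,0],[0,0,0],[0,0,0],[0,0,0]],"dr":[[0,0,0],[0,0,0],[0,0,0],[0,0,0]],"claw":[0.78,0.78,0.78,0.78]}'
```

```text
clock: 11.95
position: [0.5241, -0.3392, 0.075]
ee_rot: [2.468, -1.944, 0.005]
force: [-6.5, -1.9, 8.6]
width: 0.541
gripper_force: 47.2
clock: 12.35
position: [0.5247, -0.337, 0.0735]
ee_rot: [-2.469, 1.941, -0.002]
force: [0.2, -0.2, 0.0]
width: 0.776
gripper_force: 0.0
```

```bash
python3 -m pendant '{"slide":[[0,0,-0.02],[0,0,-0.05],[0,0,-0.08],[0,0,-0.12],[0,0,-0.14],[0,0,-0.14],[0,0,-0.14],[0,0,-0.14],[0,0,-0.08],[0,0,0]],"dr":[[0,0,0],[0,0,0],[0,0,0],[0,0,0],[0,0,0],[0,0,0],[0,0,0],[0,0,0],[0,0,0],[0,0,0]],"claw":[0.78,0.78,0.78,0.78,0.78,0.78,0.78,0.78,0.78,0.78]}'
python3 - <<'E'
from h import *; from cell import arm
import pickle
s=arm.observe(); c=arm.calibration("wrist"); w=arm.get_image("wrist")[:,:,::-1]; cv2.imwrite("pics/w5.png",w); pickle.dump((c,s),open("w5.pkl","wb"))
print(s["clock"],s["position"],s["joints"].round(2))
q,f,fg=fit(c,w,[.5225,-.3355,1.833-np.pi],.14,z=.086,win=17); print(q.round(4),f,fg.sum(),proj(c,[q[0],q[1],.086]))
cr=np.array([.5225,-.3355]);ex=np.array([.966,.259]);ey=np.array([-.259,.966]);print((q[:2]-cr)@ex,(q[:2]-cr)@ey)
ax=np.r_[ey*np.sin(np.radians(35)),np.cos(np.radians(35))];X=np.r_[ey*np.cos(np.radians(35)),-np.sin(np.radians(35))];Z=-ax
Rc=R.from_matrix(np.c_[X,np.cross(Z,X),Z]); np.save("Rc.npy",Rc.as_matrix())
n=27;p=np.array([.455,-.03,.45]);q=np.array(s["position"]);r=R.from_rotvec(s["ee_rot"])
for i in range(n):
    r2=r;sl=r.inv().apply((p-q)/(n-i)/.3);print(sl.round(3).tolist(),end=",");q=q+r.apply(sl*.3);r=r*R.from_rotvec([0,0,-.117])
print();print((r.inv()*Rc).as_rotvec())
E
```

```text
clock: 13.35
position: [0.5251, -0.3382, 0.3512]
ee_rot: [-2.468, 1.941, -0.012]
force: [0.4, -0.5, 0.8]
width: 0.781
gripper_force: 0.0
13.35 [ 0.52514667 -0.33816968  0.35115999] [ 0.44  0.35  0.07  1.33 -0.02  1.45 -2.4 ]
[ 0.524  -0.3381 -1.3062] 558.0 6164 [[323.03973627 204.23980282]]
0.000756463916249349 -0.0029353097962803855
[-0.039, -0.001, -0.012],[-0.039, -0.005, -0.012],[-0.038, -0.01, -0.012],[-0.036, -0.014, -0.012],[-0.034, -0.018, -0.012],[-0.032, -0.022, -0.012],[-0.029, -0.026, -0.012],[-0.026, -0.029, -0.012],[-0.023, -0.032, -0.012],[-0.019, -0.034, -0.012],[-0.015, -0.036, -0.012],[-0.01, -0.038, -0.012],[-0.006, -0.039, -0.012],[-0.001, -0.039, -0.012],[0.003, -0.039, -0.012],[0.008, -0.038, -0.012],[0.012, -0.037, -0.012],[0.016, -0.035, -0.012],[0.02, -0.033, -0.012],[0.024, -0.031, -0.012],[0.028, -0.028, -0.012],[0.031, -0.024, -0.012],[0.033, -0.02, -0.012],[0.035, -0.016, -0.012],[0.037, -0.012, -0.012],[0.038, -0.008, -0.012],[0.039, -0.003, -0.012],
[ 0.00367146 -0.60563673 -0.00818929]
```

```bash
python3 -m pendant '{"slide":[[-0.039,-0.001,-0.08],[-0.039,-0.005,-0.08],[-0.038,-0.01,-0.08],[-0.036,-0.014,-0.08],[-0.034,-0.018,-0.01],[-0.032,-0.022,0],[-0.029,-0.026,0],[-0.026,-0.029,0],[-0.023,-0.032,0],[-0.019,-0.034,0]],"dr":[[0,0,-0.975],[0,0,-0.975],[0,0,-0.975],[0,0,-0.975],[0,0,-0.975],[0,0,-0.975],[0,0,-0.975],[0,0,-0.975],[0,0,-0.975],[0,0,-0.975]],"claw":[0.6,0.6,0.6,0.6,0.6,0.6,0.6,0.6,0.6,0.6]}'
python3 -m pendant '{"slide":[[-0.015,-0.036,0],[-0.01,-0.038,0],[-0.006,-0.039,0],[-0.001,-0.039,0],[0.003,-0.039,0],[0.008,-0.038,0],[0.012,-0.037,0],[0.016,-0.035,0],[0.02,-0.033,0],[0.024,-0.031,0]],"dr":[[0,0,-0.975],[0,0,-0.975],[0,0,-0.975],[0,0,-0.975],[0,0,-0.975],[0,0,-0.975],[0,0,-0.975],[0,0,-0.975],[0,0,-0.975],[0,0,-0.975]],"claw":[0.6,0.6,0.6,0.6,0.6,0.6,0.6,0.6,0.6,0.6]}'
python3 -m pendant '{"slide":[[0.028,-0.028,0],[0.031,-0.024,0],[0.033,-0.02,0],[0.035,-0.016,0],[0.037,-0.012,0],[0.038,-0.008,0],[0.039,-0.003,0],[0,0,0]],"dr":[[0,0,-0.975],[0,0,-0.975],[0,0,-0.975],[0,0,-0.975],[0,0,-0.975],[0,0,-0.975],[0,0,-0.975],[0,0,0]],"claw":[0.6,0.6,0.6,0.6,0.6,0.6,0.6,0.6]}'
python3 - <<'E'
from h import *; from cell import arm
s=arm.observe(); Rc=R.from_matrix(np.load("Rc.npy")); print(s["joints"].round(2))
ax=-Rc.as_matrix()[:,2]; g=np.array([.505,-.152,.185]); p=g+.17*ax; print(ax,p)
step(s,p,Rc,8)
E
```

```text
clock: 14.4
position: [0.4977, -0.2226, 0.4439]
ee_rot: [-3.131, 0.248, 0.003]
force: [-0.2, 1.1, -0.5]
width: 0.598
gripper_force: 0.0
clock: 15.4
position: [0.4717, -0.1087, 0.444]
ee_rot: [-2.747, -1.522, 0.002]
force: [-0.3, 0.8, 1.1]
width: 0.602
gripper_force: 0.0
clock: 16.2
position: [0.4538, -0.0278, 0.4444]
ee_rot: [-1.914, -2.489, 0.001]
force: [0.4, -0.1, -0.2]
width: 0.598
gripper_force: 0.0
[ 0.39  0.08 -0.48  1.47  0.04  1.6   0.17]
[-0.1485387   0.55400919  0.81915204] [ 0.47974842 -0.05781844  0.32425585]
8 slide [[-0.015, 0.007, 0.05], [-0.011, 0.007, 0.051], [-0.007, 0.007, 0.052], [-0.003, 0.007, 0.052], [0.001, 0.008, 0.052], [0.005, 0.007, 0.052], [0.009, 0.008, 0.052], [0.012, 0.007, 0.05]] dr [-0.0, -0.64, -0.0] err [ 0.      0.0001 -0.0002] 0.004 mm/row 15.821060167101074
```

```bash
python3 -m pendant '{"slide":[[-0.015,0.007,0.05],[-0.011,0.007,0.051],[-0.007,0.007,0.052],[-0.003,0.007,0.052],[0.001,0.008,0.052],[0.005,0.007,0.052],[0.009,0.008,0.052],[0.012,0.007,0.05],[0,0,0],[0,0,0]],"dr":[[0,-0.64,0],[0,-0.64,0],[0,-0.64,0],[0,-0.64,0],[0,-0.64,0],[0,-0.64,0],[0,-0.64,0],[0,-0.64,0],[0,0,0],[0,0,0]],"claw":[0.6,0.6,0.6,0.6,0.6,0.6,0.6,0.6,0.6,0.6]}'
python3 - <<'E'
from h import *; from cell import arm
import pickle
s=arm.observe(); c=arm.calibration("wrist"); w=arm.get_image("wrist")[:,:,::-1]; cv2.imwrite("pics/w6.png",w); pickle.dump((c,s),open("w6.pkl","wb"))
Rc=R.from_matrix(np.load("Rc.npy")); print(s["position"],s["joints"].round(2),(Rc.inv()*R.from_rotvec(s["ee_rot"])).as_rotvec())
ax=-Rc.as_matrix()[:,2]; g=np.array([.505,-.152,.185])
print("pred cap, mid, low, hub",proj(c,[g+.03*ax,g,g-.03*ax,[.469,-.137,.169]]).round(0))
S=arm.get_image("scene")[:,:,::-1]; cv2.imwrite("pics/sc6.png",S)
w5=cv2.imread("pics/w5.png")
a=cv2.resize(w[60:360,180:500],(480,450)); b=cv2.resize(w5[100:300,240:410],(320,376)); d=cv2.resize(S[270:390,310:440],(320,224),interpolation=cv2.INTER_CUBIC)
o=np.zeros((600,800,3),np.uint8); o[:450,:480]=a; o[:376,480:]=b; o[376:,480:]=d
e=cv2.resize(S[200:270,250:350],(214,150),interpolation=cv2.INTER_CUBIC); o[450:,:214]=e
cv2.imwrite("pics/c6.png",o)
E
```

```text
clock: 17.2
position: [0.4802, -0.0598, 0.3249]
ee_rot: [1.598, 2.066, -0.506]
force: [-0.3, 0.3, -0.3]
width: 0.601
gripper_force: 0.0
[ 0.48020234 -0.05978392  0.32488342] [ 0.07  0.17 -0.63  1.85  0.69  1.41 -0.5 ] [ 0.00541598 -0.00163465  0.00577799]
pred cap, mid, low, hub [[322. 223.]
 [322. 216.]
 [322. 211.]
 [289. 186.]]
```

View pics/c6.png

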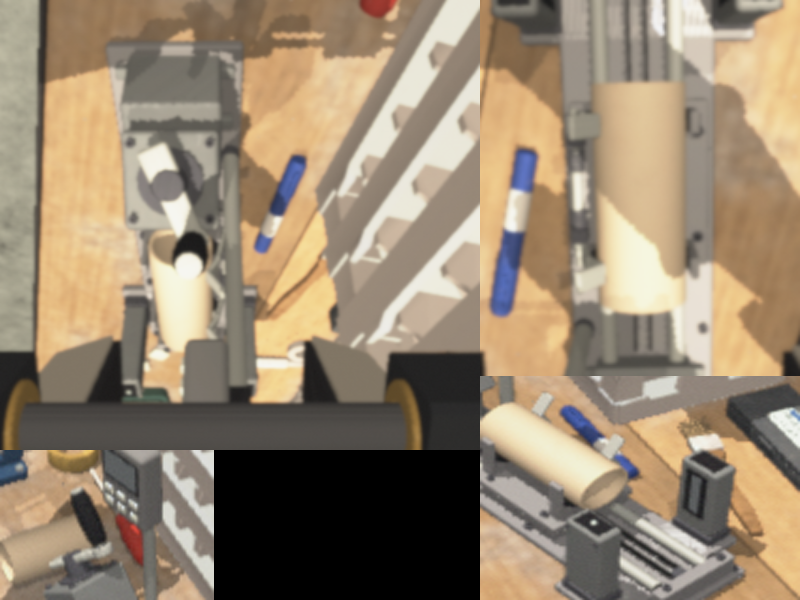

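```bash
python3 - <<'E'
from h import *; from cell import arm
import pickle
c,s=pickle.load(open("w6.pkl","rb"));c5,_=pickle.load(open("w5.pkl","rb"));S=arm.calibration("side");C=arm.calibration("scene")
Rc=np.load("Rc.npy");ax=-Rc[:,2];v=-Rc[:,0];ex=np.array([.966,.259,0]);ey=np.array([-.259,.966,0]);cr=np.array([.5225,-.3355,.086])
loc=lambda p:np.round([(p-cr)@ex,(p-cr)@ey,p[2]],4)
o=lambda x,y:(180+x/1.5,60+y/1.5)
cap=o(188,265)
print("cap w/side",*tri(c,cap,S,(332.8,255)),"cap w/scene",*tri(c,cap,C,(289.75,216.2)))
sc=lambda x,y:(250+x*100/214,200+(y-450)*70/150)
print("scene6 top",sc(82,495),"low",sc(97,545), "nut",sc(80,580))
for t in((82,495),(80,490)): print("cap w/sc6",*tri(c,cap,C,sc(*t)))
# hub nut: w6 & side & on slide
print("nut",*tri(c,o(168,185),S,(345.2,271)),"arm far end",*tri(c,o(153,152),S,(318+(435-264)/5,230+245/5)))
b=lambda x,y:(240+(x-480)/1.882,100+y/1.88)
for p in((583,122),(590,277)): print("lip",loc(atz(c5,b(*p),.122)))
H=[loc(p) for p in(tri(c,cap,S,(332.8,255))[0],tri(c,o(168,185),S,(345.2,271))[0])];print(H)
E
```

```text
cap w/side [ 0.46148451 -0.021277    0.32220868] 0.007709435231664595 cap w/scene [ 0.49252361 -0.14502667  0.22177925] 0.0102878074657824
scene6 top (288.31775700934577, 221.0) low (295.32710280373834, 244.33333333333334) nut (287.38317757009344, 260.6666666666667)
cap w/sc6 [ 0.49001864 -0.15068757  0.21531783] 0.0024033382407822367
cap w/sc6 [ 0.48945707 -0.14650847  0.21905021] 0.0030107344341334737
nut [ 0.47155265 -0.1443739   0.15794541] 0.003529211165166176 arm far end [ 0.45687297 -0.14471068  0.13306329] 0.011918759347312447
lip [ 0.0301 -0.0522  0.122 ]
lip [0.0298 0.0402 0.122 ]
[array([0.0224, 0.3193, 0.3222]), array([0.0003, 0.1978, 0.1579])]
```

The tube is seated with both jaw lips over it, at (583,122) and (590,277) in the top-view panel. The crank cap is at wrist pixel (305,237). Pressing the tube turned the crank slightly (about 0.4 rad), and the handle's new position fits that.

```bash
python3 - <<'E'
from h import *; from cell import arm
s=arm.observe(); Rc=R.from_matrix(np.load("Rc.npy")); ax=-Rc.as_matrix()[:,2]; g=np.array([.4946,-.1679,.1899])
step(s,g+.07*ax,Rc,5); 
th=2.75; print([np.round(.042*np.array([np.cos(a+np.pi/12)-np.cos(a),np.sin(a+np.pi/12)-np.sin(a)])/.3,4).tolist() for a in th+np.arange(24)*np.pi/12])
E
```

```text
5 slide [[-0.007, -0.009, 0.069], [-0.007, -0.01, 0.069], [-0.006, -0.009, 0.069], [-0.007, -0.01, 0.069], [-0.006, -0.01, 0.069]] dr [-0.01, 0.0, -0.01] err [0.0001 0.0001 0.0001] 0.004 mm/row 20.96691043724684
[[-0.0094, -0.0353], [0.0, -0.0365], [0.0095, -0.0353], [0.0183, -0.0316], [0.0259, -0.0258], [0.0317, -0.0182], [0.0353, -0.0094], [0.0365, 0.0], [0.0353, 0.0095], [0.0316, 0.0183], [0.0258, 0.0259], [0.0182, 0.0317], [0.0094, 0.0353], [-0.0, 0.0365], [-0.0095, 0.0353], [-0.0183, 0.0316], [-0.0259, 0.0258], [-0.0317, 0.0182], [-0.0353, 0.0094], [-0.0365, -0.0], [-0.0353, -0.0095], [-0.0316, -0.0183], [-0.0258, -0.0259], [-0.0182, -0.0317]]
```

```bash
python3 -m pendant '{"slide":[[-0.007,-0.009,0.069],[-0.007,-0.01,0.069],[-0.006,-0.009,0.069],[-0.007,-0.01,0.069],[-0.006,-0.01,0.069],[0,0,0],[0,0,0]],"dr":[[-0.01,0,-0.01],[-0.01,0,-0.01],[-0.01,0,-0.01],[-0.01,0,-0.01],[-0.01,0,-0.01],[0,0,0],[0,0,0]],"claw":[0.5,0.5,0.5,0.5,0.5,0.5,0.5]}'
python3 - <<'E'
from h import *; from cell import arm
import pickle
s=arm.observe(); c=arm.calibration("wrist"); w=arm.get_image("wrist")[:,:,::-1]; cv2.imwrite("pics/w7.png",w)
Rc=R.from_matrix(np.load("Rc.npy")); ax=-Rc.as_matrix()[:,2]; g=np.array([.4946,-.1679,.1899])
u=proj(c,[g+.031*ax])[0]; print("pred cap",u,"tool err",Rc.inv().apply(g+.07*ax-s["position"]),(R.from_rotvec(s["ee_rot"]).inv()*Rc).as_rotvec())
# bright near-white blob near prediction
hsv=cv2.cvtColor(w,cv2.COLOR_BGR2HSV); m=((hsv[...,2]>190)&(hsv[...,1]<60)).astype(np.uint8)
n,l,st,ce=cv2.connectedComponentsWithStats(m)
for i in range(1,n):
    if st[i,4]>60 and np.hypot(*(ce[i]-u))<90: print(st[i],ce[i].round(1))
E
```

```text
clock: 18.0
position: [0.4841, -0.1291, 0.2475]
ee_rot: [1.589, 2.068, -0.5]
force: [0.4, 0.3, 0.4]
width: 0.497
gripper_force: 0.0
pred cap [321.57349081 261.37178032] tool err [1.44973375e-04 8.79212732e-05 2.28996358e-04] [ 0.00216331  0.00325204 -0.00219949]
[ 260  174   59   61 1365] [288.8 206.2]
[372 209  15  17 150] [378.3 216.1]
[ 283  245   51   71 2091] [306.  277.4]
[334 266   9  28 127] [338.6 278.8]
[325 299  15  19  84] [331.7 308.4]
[278 307  13  10  95] [284.8 311.5]
```

```bash
python3 - <<'E'
import cv2,numpy as np
w=cv2.imread("pics/w7.png"); g=cv2.cvtColor(w,cv2.COLOR_BGR2GRAY); h=cv2.cvtColor(w,cv2.COLOR_BGR2HSV)
p=g[200:320:4,260:384:4]; s=h[200:320:4,260:384:4,1]
for i in range(p.shape[0]): print(200+4*i,"".join(" .:-=+*#%@"[min(9,v//26)] for v in p[i]),"".join(str(min(9,v//26)) for v in s[i]))
print(cv2.HoughCircles(g[190:340,250:400],cv2.HOUGH_GRADIENT,1,20,param1=100,param2=12,minRadius=10,maxRadius=20))
E
```

```text
200 *####++=*@@@@@%------+*+=====-: 1111100010000011111111112444435
204 *#####+=+@@@@@%=-----=*+=====-: 1111110000000001111111111444404
208 **=#####+#@@@@%+-=--=+++=====*+ 1111111101000011111011111444310
212 *=-#######@@@@*+=-::=+++====+#% 1001111111000011110011111444110
216 *++#######%@@@+++=-:+=+++*+=*#@ 1001111111100011110011111443110
220 *##########@@@+++===+++++##=##% 2111111111100011111111111440111
224 #%#===*#**+%@#+=++==+*+*+#+-+%# 2220113333310111111111111445103
228 %%##=++++++*@=...:+++*+*+#-===# 2221123333320100011111111424414
232 #%##=*=+++++#.....-==-+++*-=-*# 2221133333331000001110111345444
236 %%##=*=+++++:......=-:=+=+*=+#* 2221133333331000000110111313144
240 %%#*=#+=+++=.......-=-===+#*#** 2221133333330000000100111344444
244 ###*=#%++++-.......:#====+#**** 3321122333330000000111111244444
248 ###*=#@@#++:...:....%+====***** 3232121133320011100001111244444
252 %#####%@@@@=.+@@@*..%=====***** 2232112111120100010101111144444
256 %##*#*%@@@@*=@@@@@*.=-==+=****# 2333112110021000001011111144444
260 ***+*-%@@@@%%@@@@@%:--====***+% 3333112110021000000001111144444
264 ++++##%@
[... 373 characters left out ...]
1111112331101111134443
288 =-.=:==%@@@@@@@%#++*#-====+#+:= 2201011211111112331111111134422
292 =:.--+=%%@@@@@%%#+++#-====+%+.- 2101211221111122321111111133402
296 =..--#+#%@@@@@%%#+=-+-=====%=.: 2101321321111122311112111123402
300 -..--#**%@@@@@%%#*-+*======%=.. 1001333321111122211243111123401
304 ...-=#*+%@@@@@%%##++#======%=.. 1001333221111122311243111113400
308 ...:+*%#%%@@@@%%#*#*#======%=.. 0111331122111122311243111113400
312 ...:+@@@+%@@@%%%#+##*======*-.. 0001300022111223332133111114300
316 ...:=#%%###%%%#####%*+=====%-.. 0011232244322234444133111111100
[[[ 42.5  43.5  13.8]
  [ 57.5 107.5  19.4]
  [ 73.5  57.5  19.4]
  [101.5  91.5  18.3]
  [ 82.5  12.5  14.7]
  [105.5  34.5  11.4]]]
```

```bash
python3 -m pendant '{"slide":[[0,0,0.03],[0,0,0.04],[0,0,0.04],[0,0,0.04],[0,0,0.03],[0,0,0]],"dr":[[0,0,0],[0,0,0],[0,0,0],[0,0,0],[0,0,0],[0,0,0]],"claw":[0.5,0.5,0.5,0.5,0.5,0.5]}'
python3 -m pendant '{"slide":[[0,0,0.03],[0,0,0.03],[0,0,0.03],[0,0,0]],"dr":[[0,0,0],[0,0,0],[0,0,0],[0,0,0]],"claw":[0.5,0.5,0.5,0.5]}'
```

```text
clock: 18.65
position: [0.4912, -0.16, 0.2008]
ee_rot: [1.588, 2.071, -0.505]
force: [-0.2, -0.7, 0.0]
width: 0.501
gripper_force: 0.0
clock: 19.05
position: [0.4954, -0.1749, 0.1791]
ee_rot: [1.588, 2.07, -0.504]
force: [0.4, 0.4, -0.1]
width: 0.502
gripper_force: 0.0
```

```bash
python3 -m pendant '{"slide":[[0,0,0],[0,0,0],[0,0,0],[0,0,0],[0,0,0],[0,0,0]],"dr":[[0,0,0],[0,0,0],[0,0,0],[0,0,0],[0,0,0],[0,0,0]],"claw":[0.1,0.1,0.1,0.1,0.1,0.1]}' 20
```

```text
clock: 19.65
position: [0.4962, -0.1737, 0.1804]
ee_rot: [1.586, 2.07, -0.501]
force: [-0.3, 1.0, 2.4]
width: 0.236
gripper_force: 20.0
```

```bash
python3 -m pendant '{"slide":[[-0.0094,-0.0353,0],[0,-0.0365,0],[0.0095,-0.0353,0],[0.0183,-0.0316,0],[0,0,0]],"dr":[[0,0,0],[0,0,0],[0,0,0],[0,0,0],[0,0,0]],"claw":[0.1,0.1,0.1,0.1,0.1]}' 25
python3 - <<'E'
from h import *; from cell import arm
s=arm.observe(); r=R.from_rotvec(s["ee_rot"]); Rc=R.from_matrix(np.load("Rc.npy"))
g=np.array([.4946,-.1679,.1899]);ax=-Rc.as_matrix()[:,2]; H=Rc.apply([.0388,-.016,0])+g
print("rel hub tool xy z",Rc.inv().apply(s["position"]-H).round(4),"force tool",Rc.inv().apply(s["force"]).round(1))
E
```

```text
clock: 20.15
position: [0.4526, -0.1801, 0.1767]
ee_rot: [1.586, 2.071, -0.503]
force: [-3.9, 4.1, 6.4]
width: 0.231
gripper_force: 25.1
rel hub tool xy z [-0.032  -0.0278  0.0113] force tool [ 0.4 -2.7 -8.1]
```

```bash
python3 -m pendant '{"slide":[[0.0259,-0.0258,0],[0.0317,-0.0182,0],[0.0353,-0.0094,0],[0.0365,0,0],[0.0353,0.0095,0],[0.0316,0.0183,0],[0.0258,0.0259,0],[0.0182,0.0317,0],[0.0094,0.0353,0],[0,0.0365,0]],"dr":[[0,0,0],[0,0,0],[0,0,0],[0,0,0],[0,0,0],[0,0,0],[0,0,0],[0,0,0],[0,0,0],[0,0,0]],"claw":[0.1,0.1,0.1,0.1,0.1,0.1,0.1,0.1,0.1,0.1]}'
cat > rel.py <<'E'
from h import *; from cell import arm
s=arm.observe(); Rc=R.from_matrix(np.load("Rc.npy"))
H=Rc.apply([.0388,-.016,0])+np.array([.4946,-.1679,.1899]); p=Rc.inv().apply(s["position"]-H)
print("rel",p.round(4),"rad",np.hypot(*p[:2]).round(4),"th",np.arctan2(p[1],p[0]).round(2),"F",Rc.inv().apply(s["force"]).round(1),(Rc.inv()*R.from_rotvec(s["ee_rot"])).magnitude())
E
python3 rel.py
```

```text
clock: 21.15
position: [0.4681, -0.113, 0.1339]
ee_rot: [1.585, 2.07, -0.504]
force: [-2.5, 0.6, 8.2]
width: 0.233
gripper_force: 25.2
rel [0.0423 0.0046 0.0115] rad 0.0426 th 0.11 F [-3.7 -2.2 -7.4] 0.004982212811753653
```

```bash
python3 -m pendant '{"slide":[[-0.0095,0.0353,0],[-0.0183,0.0316,0],[-0.0259,0.0258,0],[-0.0317,0.0182,0],[-0.0353,0.0094,0],[-0.0365,0,0],[-0.0353,-0.0095,0],[-0.0316,-0.0183,0],[-0.0258,-0.0259,0],[-0.0182,-0.0317,0]],"dr":[[0,0,0],[0,0,0],[0,0,0],[0,0,0],[0,0,0],[0,0,0],[0,0,0],[0,0,0],[0,0,0],[0,0,0]],"claw":[0.1,0.1,0.1,0.1,0.1,0.1,0.1,0.1,0.1,0.1]}'
python3 rel.py
python3 -m pendant '{"slide":[[-0.0094,-0.0353,0],[0,-0.0365,0],[0.0095,-0.0353,0],[0.0183,-0.0316,0],[0.0259,-0.0258,0],[0.0317,-0.0182,0],[0.0353,-0.0094,0],[0.0365,0,0],[0.0353,0.0095,0],[0.0316,0.0183,0]],"dr":[[0,0,0],[0,0,0],[0,0,0],[0,0,0],[0,0,0],[0,0,0],[0,0,0],[0,0,0],[0,0,0],[0,0,0]],"claw":[0.1,0.1,0.1,0.1,0.1,0.1,0.1,0.1,0.1,0.1]}'
python3 rel.py
```

```text
clock: 22.15
position: [0.4955, -0.1745, 0.1807]
ee_rot: [1.587, 2.07, -0.501]
force: [-0.6, 5.9, 2.2]
width: 0.236
gripper_force: 25.1
rel [-0.0389  0.0152  0.0113] rad 0.0417 th 2.77 F [ 3.5  0.9 -5.2] 0.004393019663989594
clock: 23.15
position: [0.4339, -0.1362, 0.1434]
ee_rot: [1.586, 2.069, -0.503]
force: [0.0, 5.1, 10.8]
width: 0.236
gripper_force: 25.2
rel [ 0.0258 -0.0345  0.0115] rad 0.0431 th -0.93 F [ -2.2   1.4 -11.7] 0.005624972074380493
```

```bash
python3 -m pendant '{"slide":[[0.0258,0.0259,0],[0.0182,0.0317,0],[0.0094,0.0353,0],[0,0.0365,0],[-0.0095,0.0353,0],[-0.0183,0.0316,0],[-0.0259,0.0258,0],[-0.0317,0.0182,0],[-0.0353,0.0094,0],[-0.0365,0,0]],"dr":[[0,0,0],[0,0,0],[0,0,0],[0,0,0],[0,0,0],[0,0,0],[0,0,0],[0,0,0],[0,0,0],[0,0,0]],"claw":[0.1,0.1,0.1,0.1,0.1,0.1,0.1,0.1,0.1,0.1]}'
python3 rel.py
python3 -m pendant '{"slide":[[-0.0353,-0.0095,0],[-0.0316,-0.0183,0],[-0.0258,-0.0259,0],[-0.0182,-0.0317,0],[-0.0094,-0.0353,0],[0,-0.0365,0]],"dr":[[0,0,0],[0,0,0],[0,0,0],[0,0,0],[0,0,0],[0,0,0]],"claw":[0.1,0.1,0.1,0.1,0.1,0.1]}'
python3 rel.py
python3 - <<'E'
from cell import arm
import cv2; cv2.imwrite("pics/sc8.png",arm.get_image("scene")[:,:,::-1])
E
```

```text
clock: 24.15
position: [0.5133, -0.1406, 0.1609]
ee_rot: [1.586, 2.072, -0.501]
force: [-1.3, 5.0, 4.0]
width: 0.236
gripper_force: 25.1
rel [-0.0046  0.0411  0.0114] rad 0.0414 th 1.68 F [ 2.   0.1 -6.2] 0.00396358778548175
clock: 24.75
position: [0.4751, -0.1823, 0.1822]
ee_rot: [1.586, 2.069, -0.502]
force: [0.3, 6.6, 3.6]
width: 0.236
gripper_force: 25.1
rel [-0.0416 -0.0066  0.0114] rad 0.0421 th -2.99 F [ 3.1  2.  -6.6] 0.0047925998243694085
```

```bash
python3 -m pendant '{"slide":[[0.0095,-0.0353,0],[0.0183,-0.0316,0],[0,0,0]],"dr":[[0,0,0],[0,0,0],[0,0,0]],"claw":[0.1,0.1,0.1]}'; python3 rel.py
python3 -m pendant '{"slide":[[0.012,-0.014,0],[0,0,0]],"dr":[[0,0,0],[0,0,0]],"claw":[0.1,0.1]}'; python3 rel.py
```

```text
clock: 25.1
position: [0.4527, -0.1803, 0.1767]
ee_rot: [1.586, 2.071, -0.503]
force: [-3.3, 6.8, 6.6]
width: 0.241
gripper_force: 25.2
rel [-0.0322 -0.0277  0.0114] rad 0.0425 th -2.43 F [ 2.3 -1.4 -9.6] 0.004262455067191037
clock: 25.3
position: [0.4486, -0.1786, 0.1749]
ee_rot: [1.586, 2.07, -0.503]
force: [-3.3, 6.6, 7.9]
width: 0.233
gripper_force: 25.2
rel [-0.0289 -0.0312  0.0114] rad 0.0425 th -2.32 F [  1.4  -1.5 -10.6] 0.004433944383036585
```

```bash
python3 -m pendant '{"slide":[[0.0134,-0.0124,0],[0,0,0]],"dr":[[0,0,0],[0,0,0]],"claw":[0.1,0.1]}'; python3 rel.py
python3 -m pendant '{"slide":[[0.015,-0.0106,0],[0,0,0]],"dr":[[0,0,0],[0,0,0]],"claw":[0.1,0.1]}'; python3 rel.py
```

```text
clock: 25.5
position: [0.4444, -0.1763, 0.1725]
ee_rot: [1.586, 2.07, -0.502]
force: [-2.4, 7.0, 7.5]
width: 0.236
gripper_force: 25.2
rel [-0.0248 -0.0347  0.0114] rad 0.0426 th -2.19 F [  1.8  -0.5 -10.4] 0.004431873343238445
clock: 25.7
position: [0.4433, -0.1752, 0.1719]
ee_rot: [1.583, 2.065, -0.501]
force: [9.4, -4.9, 8.9]
width: 0.234
gripper_force: 25.0
rel [-0.0234 -0.0355  0.0112] rad 0.0425 th -2.15 F [-11.    7.8  -3.1] 0.009662559730912849
```

The hard stop is reached: 13 N tangential resistance after 13.9 rad, against about 14.0 expected. Releasing.

```bash
python3 -m pendant '{"slide":[[-0.007,0.005,0],[0,0,0],[0,0,0],[0,0,0],[0,0,0]],"dr":[[0,0,0],[0,0,0],[0,0,0],[0,0,0],[0,0,0]],"claw":[0.1,0.1,0.48,0.48,0.48]}'; python3 rel.py
python3 -m pendant '{"slide":[[0,0,-0.03],[0,0,-0.06],[0,0,-0.1],[0,0,-0.12],[0,0,-0.12],[0,0,-0.12],[0,0,-0.1],[0,0,-0.05],[0,0,0],[0,0,0]],"dr":[[0,0,0],[0,0,0],[0,0,0],[0,0,0],[0,0,0],[0,0,0],[0,0,0],[0,0,0],[0,0,0],[0,0,0]],"claw":[0.48,0.48,0.48,0.48,0.48,0.48,0.48,0.48,0.48,0.48]}'
python3 - <<'E'
from h import *; from cell import arm
C=arm.calibration("scene"); im=arm.get_image("scene")[:,:,::-1]; cv2.imwrite("pics/sc9.png",im)
w=arm.get_image("wrist")[:,:,::-1]; cv2.imwrite("pics/w9.png",w)
cr=np.array([.5225,-.3355]);ex=np.array([.966,.259]);ey=np.array([-.259,.966])
for y in(-.114,-.108):
    p=cr+y*ey; q,f,fg=fit(C,im,[*p,1.833],.14,z=.086,win=9); print(q.round(4),f,fg.sum(),((q[:2]-cr)@ex).round(4),((q[:2]-cr)@ey).round(4))
# same measure in sc6 (before cranking) for relative travel
i6=cv2.imread("pics/sc6.png"); q6,f,fg=fit(C,i6,[.5233,-.3384,1.833],.14,z=.086,win=9); print("before",q6.round(4),f,fg.sum(),"travel",np.linalg.norm(q[:2]-q6[:2]))
# red-free tests: lips after (residual image check)
S=arm.calibration("side"); s9=arm.get_image("side")[:,:,::-1]; s0=cv2.imread("pics/side0.png")
a,b,_,_=(240,320,360,395); d=cv2.absdiff(s9[a:a+150,b-90:b+20],s0[a:a+150,b-90:b+20]).max(2); print("short tube/screwdriver change px",(d[85:120,60:90]>40).sum())
E
```

```text
clock: 26.2
position: [0.4418, -0.1759, 0.1706]
ee_rot: [1.588, 2.07, -0.505]
force: [0.7, 0.6, 0.4]
width: 0.442
gripper_force: 0.0
rel [-0.0229 -0.0371  0.0124] rad 0.0435 th -2.12 F [ 0.1  0.8 -0.6] 0.003922660075138687
clock: 27.2
position: [0.4112, -0.0584, 0.3424]
ee_rot: [1.586, 2.07, -0.502]
force: [0.9, 0.1, -0.9]
width: 0.482
gripper_force: 0.0
[ 0.551  -0.4451  1.7984] 141.0 1936 -0.0008 -0.1133
[ 0.5521 -0.4449  1.8169] 146.0 1936 0.0002 -0.1133
before [ 0.5229 -0.3408  1.8734] 194.0 1746 travel 0.10809204533841782
short tube/screwdriver change px 770
```

```bash
python3 -c "
from cell import arm
print(arm.sign_off())"
```

```text
the job is handed in; nothing more can be done
None
```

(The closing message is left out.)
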